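# Switch the ball sorter to its other chute

### The job

The seesaw gate of the ball sorter leans to one of its two trays. With the fingertips, press the gate's raised end down so that it rocks over its pivot and lies fully on its other side; then push the red post of the shutter to the sorter's left until the shutter is fully open, so that the three white balls roll by themselves down the other chute and come to rest in the tray there. Do not touch the balls, grasp or lift nothing, and leave the other things on the bench where they stand.

Things in the scene. Friction and masses are not known exactly. Their poses are not given: they have to be found in the camera images.
- sorter: White ball sorter fixed to the bench, 466 mm wide (y), 190 mm deep (x). Origin: underside, straight below the middle of its yellow seesaw gate. +x points to its back (away from the robot), +y to its left, z up. A feed channel at the back (28 mm wide inside, over y = 0, x = 22 to 133 mm, wall tops at most 125 mm up) slopes forward onto the gate's middle; at each gate end a chute leads down into a tray.
- gate (a joint): Yellow seesaw trough, 160 mm long across the sorter; pivot along the sorter's x axis, 55 mm above the bench, at x = y = 0. In rad, stops at -0.28 and 0.28: positive = left end up, feeds to the right (orange tray); negative = right end up, feeds to the left (blue tray). Top-heavy (brass weight in front of its middle): past the middle it falls onto that side's stop. Pressing a raised pad takes about 1 N.
- left_pad (a point): Middle of the upper face of the black ribbed press pad (42 x 36 mm, x by y) at the gate's left end, in front of the trough; moves with the gate. About 105 mm above the bench when raised, 70 mm when down. Free space below it. Its frame turns with the gate.
- right_pad (a point): The same at the gate's right end.
- blue_tray (a point): Middle of the floor (12 mm above the bench) of the open blue tray at the sorter's left end, 92 x 86 mm; its outer wall is 74 mm high, the others up to 48 mm.
- orange_tray (a point): The same of the orange tray at the sorter's right end.
- shutter (a joint): Steel shutter blade across the feed channel that holds the balls back. Value in m: 0 = shut, slides to the sorter's left (+y) up to 0.042 = fully open; the channel is free from about 0.03. It has no spring and stays where it is left; pushing takes about 2 N.
- shutter_post (a point): Middle of the upright red post (13 to 16 mm thick, 42 mm high; this point is 24 mm above its foot, 18 mm below its top) on the shutter blade. When shut it stands over the feed channel, 42 mm behind the gate's middle, this point 152 mm above the bench. Push it from its right side. Right and left of it the space is free above the channel walls (tops beside it about 117 mm above the bench).
- ball_1_center (a point): Centre of a white ceramic grinding ball, 22 mm diameter, 33 g, waiting in the feed channel behind the shutter (first in the queue). Rolls freely.
- ball_2_center (a point): Centre of a white ceramic grinding ball, 22 mm diameter, 33 g, waiting in the feed channel behind the shutter (second in the queue). Rolls freely.
- ball_3_center (a point): Centre of a white ceramic grinding ball, 22 mm diameter, 33 g, waiting in the feed channel behind the shutter (third in the queue). Rolls freely.
- conical_flask: Bystander, loose, to be left alone: conical flask, 63 mm wide, 109 mm high. Origin: centre of its underside.
- lab_timer: Bystander, loose, to be left alone: white lab timer, 66 x 66 x 18 mm. Origin: centre of its underside.
- petri_dish: Bystander, loose, to be left alone: petri dish, 63 mm, 15 mm high. Origin: centre of its underside.
- wine_bottle: Bystander, loose, to be left alone: small bottle with blue cap, 46 mm, 86 mm high. Origin: centre of its underside.

How it is judged:
By the outcome, as a careful person would: the job done as asked, in the order asked, and still so for the second after the job is handed in, with the robot touching nothing.
It also fails if it takes over 40 s, if anything falls off the work surface, if the arm or the gripper's body presses on something with over 40 N, if the wrist force passes 120 N, or if a joint passes its speed limit or range.

### The arm

A 6-joint arm with a two-finger parallel gripper is mounted at the origin on a cart in front of the work surface, level with it; the furniture and walls round the work are solid. World frame = base frame: x ahead of the robot, y to its left, z up, the work surface at z = 0. Lengths are in mm, angles in rad, forces in N, time in s.
With the tool pointing down it reaches from about 350 to 775 mm from the base axis. Payload 7.3 kg.
Tool frame: the origin (TCP) lies at the very end of the fingers, on their centre line; the grasp point (between the pads) lies bot.grip_point_offset behind it (bot.grip_point_offset is the distance from the TCP to the grasp point, in mm); z points along the fingers, y is the line along which they close (so a half turn about z gives the same grasp; the last joint's range is limited). The gripper opens to 92 mm and grips with 3 to 60 N. Pads are 19 mm wide; open, the fingers measure 130 mm over their backs; the gripper's body (75 mm by 190 mm) begins 47 mm behind the grasp point.
Start: joints at [-1.38, 0.342, 1.524, -0, 1.275, -0.146], TCP at [173.519, -495.516, 226.741] pointing down, gripper open.
Joint ranges: [-2.53, 2.53], [-0.77, 2.02], [0.04, 2.7], [-1, 4.14], [0.28, 2.66], [-3.11, 3.11]. Speed limits (rad/s): [2.57, 2.57, 3.14, 3.14, 3.14, 3.14].

### API

Orientations are given as [roll, pitch, yaw] about the fixed x, y, z axes, in that order (R = Rz(yaw) Ry(pitch) Rx(roll)).
In Python, from plant import bot gives the robot as it stands. The module is installed in compiled form; this text tells all that it offers.
- The arm moves only by the tool carry_out, never from a script. Its argument "plan" is a list of rows, each an object of numbers: "tx", "ty", "tz": the shift along the world's x, y, z in mm; "rx", "ry", "rz": the turn, a rotation vector about the world's x, y, z in rad. A call has 1 to 12 rows; each row shifts and turns the commanded pose from where the row before left it; what a row does not reach is not made up. A row lasts 1/10 s, in which the tool goes at most 50 mm and 8.59 degrees, less where a joint would pass 70% of its speed; a pose out of reach is approached as far as the arm can. A call with a gripper value outside its range is refused whole. "gripper" is the closure, from 0 (fully open) to 1 (shut), set as the call begins (left out, the last holds). The fingers move at their own pace and stop on an object; the grip force is fixed at half the most. Time passes only in rows, so rows that do not move let the fingers close. It gives the time, the measured TCP pose, the force, the opening and the grip force at its end, in the units of the state.
- bot.get_obs(): the state, without advancing time (a new reading comes with each control period).
- bot.capture(name): name is "side" or "top"; returns the picture (384x512x3 uint8, red, green, blue); there is no depth.
- bot.camera_model(name): a dict with "camera_matrix" (3x3 intrinsics, pixels), "R" (3x3) and "t" (3): a world point X has camera coordinates R X + t. Camera axes: x right, y down, z forward; pixel columns grow to the right and rows downward; lengths in mm; the calibration is good to about 2 mm. A picture is of the moment at which its call begins. camera_model takes no time and is no camera call.
- bot.close_job(): hands the job in; it is judged then, once.
The state is a dict: "time": time; "joint_positions": joint angles; "dq": joint speeds; "tau": joint torques, N m; "tool_pos": TCP position; "tcp_rot": TCP orientation; "contact_force": force on the tool from outside, world axes, zero at the start; "moment": the same for the moment, N m; "grip_width": finger opening in mm; "finger_force": force on a finger pad.
Only numpy, scipy, OpenCV 4.12 (cv2) and the standard library are available. Lean on these libraries where they do the work, as an engineer would, in place of code of your own. Each camera call takes 0.05 s, during which the arm holds its last target. There are 200 camera calls.

## Working session

There is one attempt and no reset: what is moved stays moved. The work goes in short steps, Python scripts to look and compute and a tool call to move; the robot and the scene stay as the last step left them, time stands still between calls to the robot, and variables do not carry over. Pictures are saved under pics/ and viewed, at most 10 in all, crops included, and the job is handed in when it is done.

Besides the shell and the picture viewer there is one more tool, called as name([rows], argument=value, ...), one row to a line, values as JSON. carry_out: Moves the arm, as the interface text tells. Its arguments: {"type":"object","properties":{"plan":{"type":"array"},"gripper":{"type":"number"}},"required":["plan"]}

```bash
mkdir -p pics; python3 - <<'E'
from plant import bot
import cv2
for n in("top","side"):
    im=bot.capture(n); cv2.imwrite(f"pics/{n}0.png",im[:,:,::-1])
    m=bot.camera_model(n); print(n,m["camera_matrix"].round(1).tolist(),(-m["R"].T@m["t"]).round(0),m["R"].round(2).tolist())
o=bot.get_obs();print(o["time"],o["tool_pos"],o["tcp_rot"],bot.grip_point_offset)
E
```

```text
top [[481.0, 0.0, 259.3], [0.0, 481.0, 189.3], [0.0, 0.0, 1.0]] [ 364.  -13. 1694.] [[-0.02, -1.0, -0.01], [-0.99, 0.02, -0.11], [0.11, 0.01, -0.99]]
side [[355.1, 0.0, 257.6], [0.0, 355.1, 187.5], [0.0, 0.0, 1.0]] [-101.  238.  964.] [[-0.34, -0.94, -0.01], [-0.74, 0.27, -0.61], [0.58, -0.21, -0.79]]
0.1 [ 173.45177511 -495.15511409  226.14129635] [-3.14029658e+00 -1.86934573e-04  3.36773698e-01] 18.8
```

View pics/top0.png

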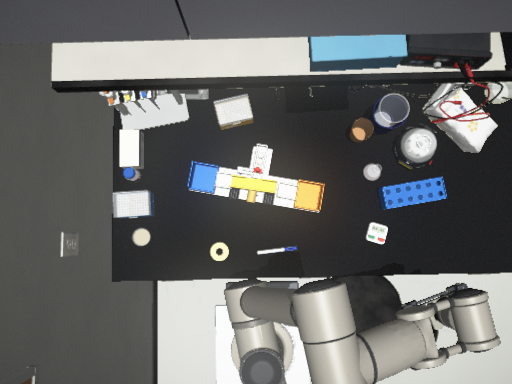

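View pics/side0.png

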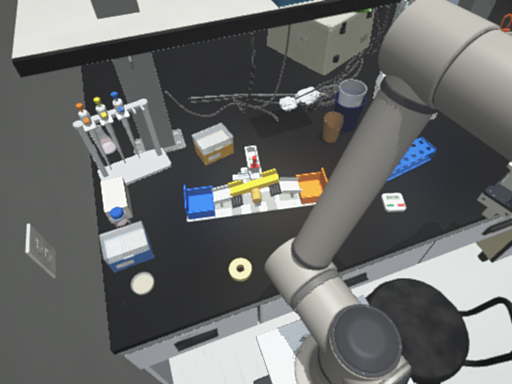

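The top view shows the sorter, with blue tray at about (204,178), orange at (310,196), yellow gate at (254,185) and red post at (257,170). The side view shows the arm clear of it. Next I'll measure and zoom in.

```bash
cat > h.py <<'E'
import cv2, numpy as np
from plant import bot
def ray(n,p):
    m=bot.camera_model(n);K,R,t=(np.array(m[k]) for k in("camera_matrix","R","t"))
    return -R.T@t, R.T@np.linalg.inv(K)@[p[0],p[1],1]
def onz(n,p,z):
    c,d=ray(n,p); return c+d*(z-c[2])/d[2]
def tri(p,q):
    c1,d1=ray("top",p);c2,d2=ray("side",q)
    s=np.linalg.lstsq(np.c_[d1,-d2],c2-c1,rcond=None)[0]
    a,b=c1+d1*s[0],c2+d2*s[1]; return (a+b)/2,np.linalg.norm(a-b)
def proj(n,X):
    m=bot.camera_model(n);x=m["camera_matrix"]@(m["R"]@X+m["t"]);return x[:2]/x[2]
H=dict(blue=(100,118),orange=(8,19),yellow=(24,33),red=(-5,5))
def blob(im,c,roi):
    h=cv2.cvtColor(im,cv2.COLOR_RGB2HSV).astype(int);lo,hi=H[c]
    hh=np.where(h[...,0]>170,h[...,0]-180,h[...,0])
    m=((hh>=lo)&(hh<=hi)&(h[...,1]>130)&(h[...,2]>90)).astype(np.uint8)
    k=np.zeros_like(m);x0,y0,x1,y1=roi;k[y0:y1,x0:x1]=1;m*=k
    n,l,s,c=cv2.connectedComponentsWithStats(m);i=1+s[1:,4].argmax()
    return c[i],s[i],cv2.minAreaRect(np.argwhere(l==i)[:,::-1].astype(np.float32))
ROI=dict(top=(180,135,335,220),side=(175,140,335,225))
E
python3 - <<'E'
from h import *
I={n:cv2.imread(f"pics/{n}0.png")[:,:,::-1].copy() for n in("top","side")}
P={}
for n in I:
    for c in H:
        b=blob(I[n],c,ROI[n]);P[n,c]=b[0];print(n,c,b[0].round(1),b[1],np.round(b[2][1],1),round(b[2][2],1))
for c in H: print(c,tri(P["top",c],P["side",c]))
a=cv2.resize(I["top"][135:220,180:335],None,fx=4.9,fy=4.9,interpolation=2)[:300*2]
cv2.imwrite("pics/t1.png",a[:,:,::-1])
a=cv2.resize(I["side"][140:225,175:335],None,fx=4.9,fy=4.9,interpolation=2)
cv2.imwrite("pics/s1.png",a[:,:,::-1])
E
```

```text
top blue [202.  176.4] [187 161  31  32 744] [27.5 27.9] 9.5
top orange [316.  191.4] [298 180  27  31 174] [26.5 28.3] 8.7
top yellow [305.6 201.1] [297 192  19  18 154] [19.2 15.3] 9.5
top red [256.9 169.4] [254 167   7   5  25] [4. 6.] 90.0
side blue [198.2 201.3] [183 184  32  35 882] [34.4 29.5] 85.9
side orange [312.5 183.5] [296 167  32  37 460] [30.9 30.6] 74.4
side yellow [254.1 182.5] [228 168  51  28 575] [14.7 50.9] 72.5
side red [254.  162.6] [251 156   7  12  42] [11.  6.] 90.0
blue (array([596.63116849, 193.7294923 ,  32.06314569]), np.float64(3.0588418585042567))
orange (array([ 539.77073307, -196.62912335,   19.31825549]), np.float64(11.900911526771711))
yellow (array([515.85181803, -66.74078383, 128.41890958]), np.float64(179.67692254021722))
red (array([5.99680324e+02, 1.14437244e-01, 1.40672263e+02]), np.float64(4.667606603142009))
```

View pics/t1.png

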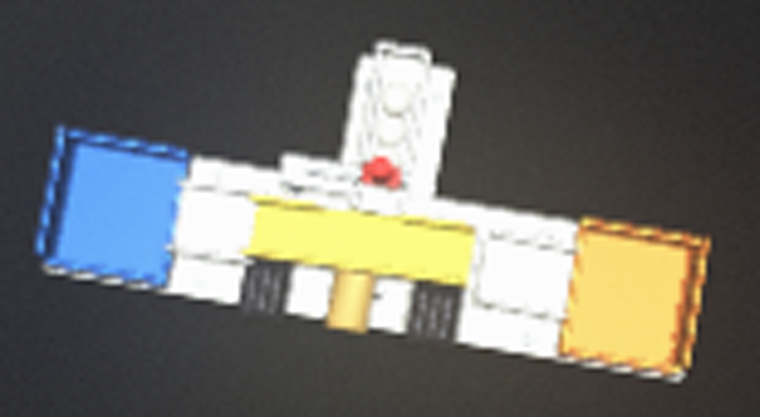

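View pics/s1.png

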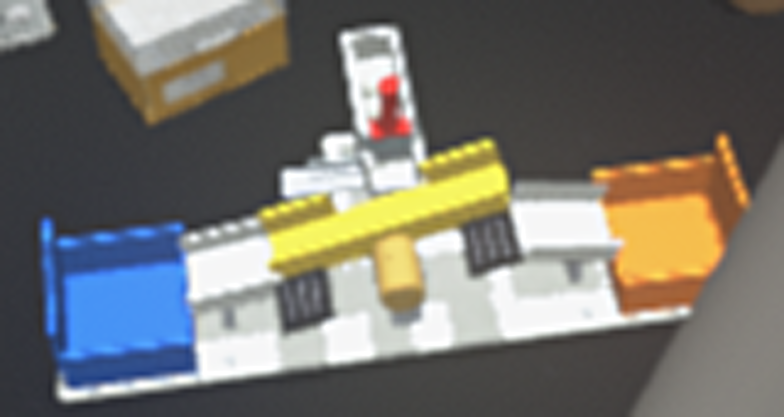

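The zooms show that the right end of the yellow trough is raised. The pads are at zoom pixels L (267,287) and R (435,311) in the top view, and L (306,302) and R (492,243) in the side view. The red post is at (381,172) top and (390,108) side. I'll triangulate these.

```bash
python3 - <<'E'
from h import *
s=4.9
T=lambda u,v:(180+u/s-.4,135+v/s-.4)
S=lambda u,v:(175+u/s-.4,140+v/s-.4)
for n,a,b in[("L",(267,287),(306,302)),("R",(435,311),(492,243)),("posttop",(381,165),(388,84)),
  ("blueFrontCorner",(44,268),(62,398)),]:
    print(n,tri(T(*a),S(*b)))
# base footprint from top: front corners z~5
for p in[(44,268),(683,380)]:print("front z0",onz("top",T(*p),8))
# tray rims/floor
bl=onz("top",T(122,215),12);og=onz("top",T(632,297),12)
print("trays",bl,og,np.linalg.norm(bl-og),"yaw",np.arctan2(-(bl-og)[0],(bl-og)[1]))
for z in(70,105):print(z,onz("top",T(267,287),z),onz("top",T(435,311),z))
print("post170",onz("top",T(381,165),168),onz("side",S(388,84),168),onz("side",S(388,100),152))
E
```

```text
L (array([532.04024565,  81.12091327,  62.11476853]), np.float64(2.841328917068486))
R (array([508.88062746, -35.41396403,  99.41931449]), np.float64(4.0715978499728145))
posttop (array([599.95556095,  -0.69870238, 166.48312729]), np.float64(2.3945490111172636))
blueFrontCorner (array([555.47931374, 244.83641172,   3.425374  ]), np.float64(3.9894742093560835))
front z0 [555.49471726 246.08777514   8.        ]
front z0 [ 464.73396705 -210.92766863    8.        ]
trays [592.2063982  189.03146988  12.        ] [ 524.76739252 -176.04617584   12.        ] 371.2542348465316 yaw -0.18266595309871217
70 [531.75253648  81.98582275  70.        ] [512.49317294 -33.97834766  70.        ]
105 [528.12647246  79.94395287 105.        ] [509.28222709 -33.5207147  105.        ]
post170 [6.00203057e+02 3.87025659e-01 1.68000000e+02] [598.08030726  -1.31523461 168.        ] [599.25128134  -1.49873957 152.        ]
```

The sorter origin is about (558.5, 7) with yaw about -0.19. The right pad is raised, at about (509,-34,102). I'll close the gripper and move above it.

carry_out([
  {"tx": 27.6,"ty": 38,"tz": -4,"rz": -0.044},
  {"tx": 27.6,"ty": 38,"tz": -4,"rz": -0.044},
  {"tx": 27.6,"ty": 38,"tz": -4,"rz": -0.044},
  {"tx": 27.6,"ty": 38,"tz": -4,"rz": -0.044},
  {"tx": 27.6,"ty": 38,"tz": -4,"rz": -0.044},
  {"tx": 27.6,"ty": 38,"tz": -4,"rz": -0.044},
  {"tx": 27.6,"ty": 38,"tz": -4,"rz": -0.044},
  {"tx": 27.6,"ty": 38,"tz": -4,"rz": -0.044},
  {"tx": 27.6,"ty": 38,"tz": -4,"rz": -0.044},
  {"tx": 27.6,"ty": 38,"tz": -4,"rz": -0.044},
  {"tx": 27.6,"ty": 38,"tz": -4,"rz": -0.044},
  {"tx": 27.6,"ty": 38,"tz": -4,"rz": -0.044},
], gripper=1)

```text
invalid input at $.plan[0]: expected keys tx, ty, tz, rx, ry, rz
```

carry_out([
  {},
  {},
  {},
])

```text
invalid input at $.plan[0]: expected keys tx, ty, tz, rx, ry, rz
```

carry_out([
  {"tx": 27.6,"ty": 38,"tz": -4,"rx": 0,"ry": 0,"rz": -0.044},
  {"tx": 27.6,"ty": 38,"tz": -4,"rx": 0,"ry": 0,"rz": -0.044},
  {"tx": 27.6,"ty": 38,"tz": -4,"rx": 0,"ry": 0,"rz": -0.044},
  {"tx": 27.6,"ty": 38,"tz": -4,"rx": 0,"ry": 0,"rz": -0.044},
  {"tx": 27.6,"ty": 38,"tz": -4,"rx": 0,"ry": 0,"rz": -0.044},
  {"tx": 27.6,"ty": 38,"tz": -4,"rx": 0,"ry": 0,"rz": -0.044},
  {"tx": 27.6,"ty": 38,"tz": -4,"rx": 0,"ry": 0,"rz": -0.044},
  {"tx": 27.6,"ty": 38,"tz": -4,"rx": 0,"ry": 0,"rz": -0.044},
  {"tx": 27.6,"ty": 38,"tz": -4,"rx": 0,"ry": 0,"rz": -0.044},
  {"tx": 27.6,"ty": 38,"tz": -4,"rx": 0,"ry": 0,"rz": -0.044},
  {"tx": 27.6,"ty": 38,"tz": -4,"rx": 0,"ry": 0,"rz": -0.044},
  {"tx": 27.6,"ty": 38,"tz": -4,"rx": 0,"ry": 0,"rz": -0.044},
], gripper=1)

```text
time: 1.3
tool_pos: [505.4, -37.6, 178.4]
tcp_rot: [3.141, 0.0, -0.193]
contact_force: [-0.4, -1.1, 0.1]
grip_width: 2.0
finger_force: 0.0
```

carry_out([
  {"tx": 0,"ty": 0,"tz": 0,"rx": 0,"ry": 0,"rz": 0},
  {"tx": 0,"ty": 0,"tz": 0,"rx": 0,"ry": 0,"rz": 0},
])

```text
time: 1.5
tool_pos: [504.5, -38.6, 178.0]
tcp_rot: [3.141, 0.002, -0.188]
contact_force: [-1.3, 0.0, 0.2]
grip_width: 0.3
finger_force: 0.0
```

carry_out([
  {"tx": 0,"ty": 0,"tz": -30,"rx": 0,"ry": 0,"rz": 0},
  {"tx": 0,"ty": 0,"tz": -30,"rx": 0,"ry": 0,"rz": 0},
  {"tx": 0,"ty": -2,"tz": -8,"rx": 0,"ry": 0,"rz": 0},
  {"tx": 0,"ty": -2,"tz": -5,"rx": 0,"ry": 0,"rz": 0},
  {"tx": -1,"ty": -2,"tz": -5,"rx": 0,"ry": 0,"rz": 0},
  {"tx": 0,"ty": -2,"tz": -5,"rx": 0,"ry": 0,"rz": 0},
  {"tx": -1,"ty": -2,"tz": -5,"rx": 0,"ry": 0,"rz": 0},
  {"tx": 0,"ty": -2,"tz": -5,"rx": 0,"ry": 0,"rz": 0},
  {"tx": 0,"ty": 0,"tz": -5,"rx": 0,"ry": 0,"rz": 0},
  {"tx": 0,"ty": 0,"tz": 0,"rx": 0,"ry": 0,"rz": 0},
])

```text
time: 2.5
tool_pos: [502.3, -51.4, 80.1]
tcp_rot: [-3.142, 0.001, -0.191]
contact_force: [-0.0, 0.2, 0.3]
grip_width: 0.4
finger_force: 0.0
```

```bash
python3 - <<'E'
from h import *
im=bot.capture("side");o=bot.get_obs();print(o["contact_force"],o["tool_pos"])
cv2.imwrite("pics/s2.png",cv2.resize(im[120:225,175:335],None,fx=4.9,fy=4.9,interpolation=2)[:,:,::-1])
E
```

```text
[ 0.48840269 -0.2958657   0.48948635] [502.49214514 -51.3680975   80.3986959 ]
```

View pics/s2.png

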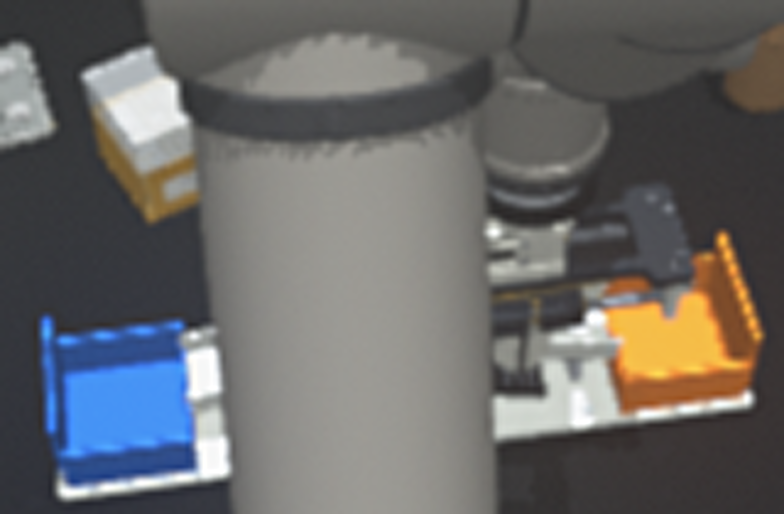

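The arm hides the gate's middle; the fingertips sit at the right pad, at about (520,370) in the crop. I'll lift, step right and check.

carry_out([
  {"tx": 0,"ty": 0,"tz": 20,"rx": 0,"ry": 0,"rz": 0},
  {"tx": 0,"ty": 0,"tz": 45,"rx": 0,"ry": 0,"rz": 0},
  {"tx": 0,"ty": 0,"tz": 45,"rx": 0,"ry": 0,"rz": 0},
  {"tx": 20,"ty": -40,"tz": 10,"rx": 0,"ry": 0,"rz": 0},
  {"tx": 20,"ty": -45,"tz": 0,"rx": 0,"ry": 0,"rz": 0},
  {"tx": 20,"ty": -45,"tz": 0,"rx": 0,"ry": 0,"rz": 0},
  {"tx": 20,"ty": -45,"tz": 0,"rx": 0,"ry": 0,"rz": 0},
  {"tx": 8,"ty": -45,"tz": 0,"rx": 0,"ry": 0,"rz": 0},
  {"tx": 0,"ty": -45,"tz": 0,"rx": 0,"ry": 0,"rz": 0},
  {"tx": 0,"ty": 0,"tz": 0,"rx": 0,"ry": 0,"rz": 0},
])

```text
time: 3.55
tool_pos: [589.8, -322.2, 199.7]
tcp_rot: [3.14, 0.0, -0.197]
contact_force: [-0.5, -0.7, 0.6]
grip_width: 0.3
finger_force: 0.0
```

```bash
python3 - <<'E'
from h import *
a=bot.capture("side")[140:225,175:335];b=bot.capture("top")[135:220,180:335]
f=lambda i:cv2.resize(i,(640,int(640*i.shape[0]/i.shape[1])-70*0),interpolation=2)[:300]
im=np.vstack([cv2.resize(a,(560,298),interpolation=2),cv2.resize(b,(560,298),interpolation=2)])
cv2.imwrite("pics/s3.png",im[:,:,::-1])
E
```

```text
(no output)
```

View pics/s3.png

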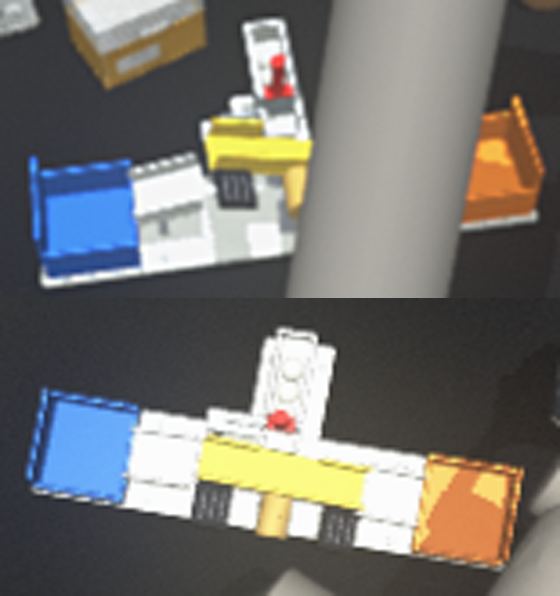

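The gate has rocked over: the left end is up, with the trough shifted right in both views. Now the shutter post.

carry_out([
  {"tx": 0,"ty": 45,"tz": 0,"rx": 0,"ry": 0,"rz": 0},
  {"tx": 0,"ty": 45,"tz": 0,"rx": 0,"ry": 0,"rz": 0},
  {"tx": 0,"ty": 45,"tz": 0,"rx": 0,"ry": 0,"rz": 0},
  {"tx": 0,"ty": 45,"tz": 0,"rx": 0,"ry": 0,"rz": 0},
  {"tx": 0,"ty": 45,"tz": 0,"rx": 0,"ry": 0,"rz": 0},
  {"tx": 0,"ty": 40,"tz": 0,"rx": 0,"ry": 0,"rz": 0},
  {"tx": 0,"ty": 0,"tz": -30,"rx": 0,"ry": 0,"rz": 0},
  {"tx": 0,"ty": 0,"tz": -25,"rx": 0,"ry": 0,"rz": 0},
  {"tx": 0,"ty": 0,"tz": 0,"rx": 0,"ry": 0,"rz": 0},
])

```text
time: 4.55
tool_pos: [588.2, -48.9, 143.0]
tcp_rot: [-3.141, 0.007, -0.188]
contact_force: [-0.3, 0.2, 0.6]
grip_width: 0.5
finger_force: 0.0
```

carry_out([
  {"tx": 1.9,"ty": 9.8,"tz": 0,"rx": 0,"ry": 0,"rz": 0},
  {"tx": 1.9,"ty": 9.8,"tz": 0,"rx": 0,"ry": 0,"rz": 0},
  {"tx": 1.9,"ty": 9.8,"tz": 0,"rx": 0,"ry": 0,"rz": 0},
  {"tx": 1.9,"ty": 9.8,"tz": 0,"rx": 0,"ry": 0,"rz": 0},
])

```text
time: 4.95
tool_pos: [599.1, -11.7, 147.0]
tcp_rot: [3.141, -0.002, -0.191]
contact_force: [0.3, -2.2, 1.9]
grip_width: 0.2
finger_force: 1.0
```

carry_out([
  {"tx": 1.9,"ty": 9.8,"tz": 0,"rx": 0,"ry": 0,"rz": 0},
  {"tx": 1.9,"ty": 9.8,"tz": 0,"rx": 0,"ry": 0,"rz": 0},
  {"tx": 0.9,"ty": 4.5,"tz": 0,"rx": 0,"ry": 0,"rz": 0},
  {"tx": 0,"ty": 0,"tz": 0,"rx": 0,"ry": 0,"rz": 0},
])

```text
time: 5.35
tool_pos: [603.0, 12.7, 145.6]
tcp_rot: [-3.141, 0.0, -0.19]
contact_force: [0.4, 0.1, 0.3]
grip_width: 0.5
finger_force: 0.0
```

carry_out([
  {"tx": 0.4,"ty": 2,"tz": 0,"rx": 0,"ry": 0,"rz": 0},
  {"tx": 0,"ty": 0,"tz": 0,"rx": 0,"ry": 0,"rz": 0},
])

```text
time: 5.55
tool_pos: [603.2, 13.8, 145.5]
tcp_rot: [3.141, 0.001, -0.191]
contact_force: [-1.0, 0.6, 0.2]
grip_width: 0.0
finger_force: 0.2
```

carry_out([
  {"tx": 0.4,"ty": 2,"tz": 0,"rx": 0,"ry": 0,"rz": 0},
  {"tx": 0.2,"ty": 1,"tz": 0,"rx": 0,"ry": 0,"rz": 0},
])

```text
time: 5.75
tool_pos: [603.8, 16.6, 145.5]
tcp_rot: [3.141, 0.001, -0.192]
contact_force: [-0.3, -2.1, 0.0]
grip_width: 0.7
finger_force: 0.8
```

carry_out([
  {"tx": 0.4,"ty": 2,"tz": 0,"rx": 0,"ry": 0,"rz": 0},
  {"tx": 0,"ty": 0,"tz": 0,"rx": 0,"ry": 0,"rz": 0},
])

```text
time: 5.95
tool_pos: [603.9, 17.5, 145.5]
tcp_rot: [3.139, 0.001, -0.191]
contact_force: [-2.4, -6.8, -0.2]
grip_width: 0.6
finger_force: 3.4
```

carry_out([
  {"tx": 0.2,"ty": 1.2,"tz": 0,"rx": 0,"ry": 0,"rz": 0},
  {"tx": 0,"ty": 0,"tz": 0,"rx": 0,"ry": 0,"rz": 0},
])

```text
time: 6.15
tool_pos: [604.0, 17.7, 145.5]
tcp_rot: [3.138, 0.001, -0.192]
contact_force: [-2.8, -9.7, 1.1]
grip_width: 0.4
finger_force: 5.1
```

carry_out([
  {"tx": -2,"ty": -10,"tz": 0,"rx": 0,"ry": 0,"rz": 0},
  {"tx": -4,"ty": -20,"tz": 0,"rx": 0,"ry": 0,"rz": 0},
  {"tx": -4,"ty": -20,"tz": 20,"rx": 0,"ry": 0,"rz": 0},
  {"tx": 0,"ty": -10,"tz": 35,"rx": 0,"ry": 0,"rz": 0},
  {"tx": 0,"ty": -45,"tz": 0,"rx": 0,"ry": 0,"rz": 0},
  {"tx": 0,"ty": -45,"tz": 0,"rx": 0,"ry": 0,"rz": 0},
  {"tx": 0,"ty": -45,"tz": 0,"rx": 0,"ry": 0,"rz": 0},
  {"tx": 0,"ty": -45,"tz": 0,"rx": 0,"ry": 0,"rz": 0},
  {"tx": 0,"ty": -45,"tz": 0,"rx": 0,"ry": 0,"rz": 0},
  {"tx": 0,"ty": -45,"tz": 0,"rx": 0,"ry": 0,"rz": 0},
  {"tx": 0,"ty": -45,"tz": 0,"rx": 0,"ry": 0,"rz": 0},
  {"tx": 0,"ty": -45,"tz": 0,"rx": 0,"ry": 0,"rz": 0},
])

```text
time: 7.35
tool_pos: [594.5, -401.8, 200.9]
tcp_rot: [-3.141, -0.001, -0.191]
contact_force: [0.9, -0.1, 0.6]
grip_width: 0.4
finger_force: 0.0
```

carry_out([
  {"tx": -40,"ty": -20,"tz": 0,"rx": 0,"ry": 0,"rz": 0},
  {"tx": -40,"ty": -20,"tz": 0,"rx": 0,"ry": 0,"rz": 0},
  {"tx": -40,"ty": -20,"tz": 0,"rx": 0,"ry": 0,"rz": 0},
  {"tx": 0,"ty": 0,"tz": 0,"rx": 0,"ry": 0,"rz": 0},
  {"tx": 0,"ty": 0,"tz": 0,"rx": 0,"ry": 0,"rz": 0},
  {"tx": 0,"ty": 0,"tz": 0,"rx": 0,"ry": 0,"rz": 0},
  {"tx": 0,"ty": 0,"tz": 0,"rx": 0,"ry": 0,"rz": 0},
  {"tx": 0,"ty": 0,"tz": 0,"rx": 0,"ry": 0,"rz": 0},
  {"tx": 0,"ty": 0,"tz": 0,"rx": 0,"ry": 0,"rz": 0},
  {"tx": 0,"ty": 0,"tz": 0,"rx": 0,"ry": 0,"rz": 0},
])

```text
time: 8.35
tool_pos: [475.1, -459.7, 200.6]
tcp_rot: [3.142, 0.0, -0.19]
contact_force: [0.2, 0.4, 0.2]
grip_width: 0.6
finger_force: 0.0
```

```bash
python3 - <<'E'
from h import *
A=bot.capture("side");B=bot.capture("top")
a=A[140:225,175:335];b=B[135:220,180:335]
im=np.vstack([cv2.resize(i,(560,298),interpolation=2) for i in(a,b)])
cv2.imwrite("pics/s4.png",im[:,:,::-1])
p=blob(B,"red",ROI["top"])[0];q=blob(A,"red",ROI["side"])[0];X=tri(p,q)[0]
print(p,q,X,"moved from (599.7,.1)")
E
```

```text
[244.60714286 166.78571429] [240.47887324 163.12676056] [609.18239077  40.53280682 143.79161807] moved from (599.7,.1)
```

View pics/s4.png

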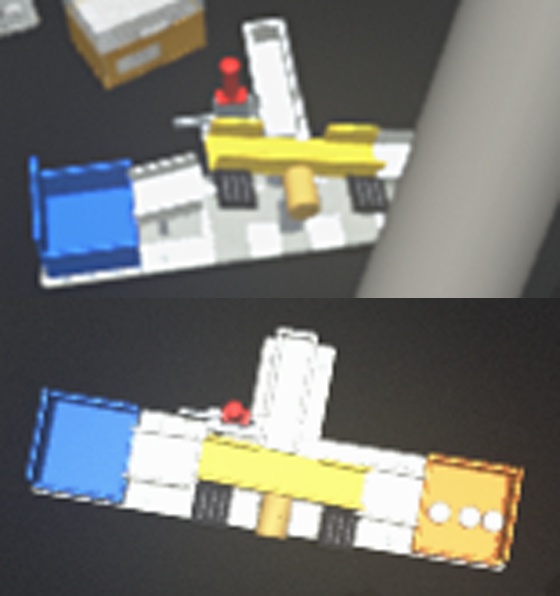

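All three balls are in the orange tray, at (440,512), (470,517) and (493,521) in the lower panel. The post moved about 41.5 mm, up against its stop. I'll wait a little for the balls to settle, then hand in.

carry_out([
  {"tx": 0,"ty": 0,"tz": 0,"rx": 0,"ry": 0,"rz": 0},
  {"tx": 0,"ty": 0,"tz": 0,"rx": 0,"ry": 0,"rz": 0},
  {"tx": 0,"ty": 0,"tz": 0,"rx": 0,"ry": 0,"rz": 0},
  {"tx": 0,"ty": 0,"tz": 0,"rx": 0,"ry": 0,"rz": 0},
  {"tx": 0,"ty": 0,"tz": 0,"rx": 0,"ry": 0,"rz": 0},
  {"tx": 0,"ty": 0,"tz": 0,"rx": 0,"ry": 0,"rz": 0},
  {"tx": 0,"ty": 0,"tz": 0,"rx": 0,"ry": 0,"rz": 0},
  {"tx": 0,"ty": 0,"tz": 0,"rx": 0,"ry": 0,"rz": 0},
  {"tx": 0,"ty": 0,"tz": 0,"rx": 0,"ry": 0,"rz": 0},
  {"tx": 0,"ty": 0,"tz": 0,"rx": 0,"ry": 0,"rz": 0},
  {"tx": 0,"ty": 0,"tz": 0,"rx": 0,"ry": 0,"rz": 0},
  {"tx": 0,"ty": 0,"tz": 0,"rx": 0,"ry": 0,"rz": 0},
])

```text
time: 9.65
tool_pos: [474.6, -460.0, 200.8]
tcp_rot: [3.141, -0.0, -0.191]
contact_force: [-0.2, 0.1, 0.6]
grip_width: 0.6
finger_force: 0.0
```

carry_out([
  {"tx": 0,"ty": 0,"tz": 0,"rx": 0,"ry": 0,"rz": 0},
  {"tx": 0,"ty": 0,"tz": 0,"rx": 0,"ry": 0,"rz": 0},
  {"tx": 0,"ty": 0,"tz": 0,"rx": 0,"ry": 0,"rz": 0},
  {"tx": 0,"ty": 0,"tz": 0,"rx": 0,"ry": 0,"rz": 0},
  {"tx": 0,"ty": 0,"tz": 0,"rx": 0,"ry": 0,"rz": 0},
  {"tx": 0,"ty": 0,"tz": 0,"rx": 0,"ry": 0,"rz": 0},
  {"tx": 0,"ty": 0,"tz": 0,"rx": 0,"ry": 0,"rz": 0},
  {"tx": 0,"ty": 0,"tz": 0,"rx": 0,"ry": 0,"rz": 0},
  {"tx": 0,"ty": 0,"tz": 0,"rx": 0,"ry": 0,"rz": 0},
  {"tx": 0,"ty": 0,"tz": 0,"rx": 0,"ry": 0,"rz": 0},
  {"tx": 0,"ty": 0,"tz": 0,"rx": 0,"ry": 0,"rz": 0},
  {"tx": 0,"ty": 0,"tz": 0,"rx": 0,"ry": 0,"rz": 0},
])

```text
time: 10.85
tool_pos: [474.6, -460.0, 200.7]
tcp_rot: [3.141, 0.0, -0.191]
contact_force: [-0.7, 0.4, -1.2]
grip_width: 0.4
finger_force: 0.0
```

```bash
python3 - <<'E'
from h import *
def balls():
    i=bot.capture("top")[178:212,297:326].astype(int)
    m=(i.min(2)>150).astype(np.uint8)
    n,l,s,c=cv2.connectedComponentsWithStats(m);return [(c[k].round(1).tolist(),int(s[k,4])) for k in range(1,n) if s[k,4]>6]
a=balls();[bot.capture("top") for _ in range(8)];b=balls();print(a,b,sep="\n")
print(bot.close_job())
E
```

```text
[([4.4, 17.5], 31), ([12.4, 18.9], 31), ([19.0, 20.1], 30)]
[([0.3, 5.7], 7), ([4.4, 17.5], 31), ([12.4, 18.8], 32), ([19.0, 20.1], 30)]
the job is handed in; nothing more can be done
None
```

The gate was rocked over to feed right and the shutter pushed to its stop; all three balls rolled into the orange tray and lay still there when I handed the job in at about 11 s.

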